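Stow a loaded pan under the curing rack and bolt it in

TASK

Slide the pan with the potting cup in it under the low curing rack, between its guide rails, until it is fully home against the back stop; neither pan nor cup may touch the deck above them. Then, with a fingertip, roll the exposed rim of the ribbed thumbwheel in the deck toward the open front of the rack, as far as it goes, so that its bolt drops in front of the pan; do not push the bolt itself. Keep the cup lying in the pan and leave the other things alone.

Things in the scene. Friction and masses are not known exactly. Their poses are not given: they have to be found in the camera images.
- rack: Low fixed curing rack. Origin on the worktop at its middle; z up. The open front faces its own -x (at rack yaw +1.4 the front looks roughly to world -y). Under the deck: steel back stop, its face at x = +75 mm, 24 mm high; four legs 16 mm square at x = -100 and +85, y = -122 and +122 mm. The body never moves.
- deck: The rack's grey deck, an 18 mm plate: underside 58 mm and top 76 mm above the worktop, from rack x = -112 mm (front edge) to +97 mm, y = -134 to +134 mm. Same origin and axes as the rack. A thick fixed black hose hangs over the rack's far side from about 0.5 m height up, and a dispensing gun over x > 0.56 m, y < -0.2 m from 0.3 m up: keep the wrist clear of them.
- rack_mouth (a point): Point on the worktop below the middle of the deck's front edge (rack x = -112, y = 0); axes as the rack. Two steel guide rails 14 mm high run from here back to the stop along rack x, inner faces at y = -72 and +72 mm; flared lead-ins stand out 36 mm in front of the deck edge, widening to about y = -88 and +88 mm.
- lock_bolt: Upright 12 mm steel pin passing through the deck at rack x = -68, y = +35 mm; origin at its tip. The tip is 56 mm above the worktop when up, 20 mm when down; its 18 mm head stands at most 103 mm high, over a dark gear cover (top at 81 mm) between bolt and wheel. Moved only by the thumbwheel.
- pan: Loose square steel pan, 132 x 132 mm, 32 mm high, 3 mm walls, about 0.35 kg, with a flat 36 mm wide tongue from its front (-x) to an upright black grip tab. Origin: centre of its underside; x points from grip to pan, z up. Home against the stop: origin at rack x = +9 mm, y = 0, its x along the rack's x; the tab then stands outside the deck.
- pan_grip (a point): Point to grasp on the pan's grip tab, at pan x = -158, y = 0, 44 mm above the worktop. The tab is 36 mm long (along pan x), 14 mm thick (along pan y) and 58 mm high, rising from the tongue.
- cup: Black moulded potting cup, 113 mm diameter, 30 mm high, 0.17 kg, lying loose in the pan (its rim is then 33 mm above the worktop). Origin at the centre of its underside.
- wheel_axis (a point): Centre of the thumbwheel: rack x = -68, y = +85 mm, 66 mm above the worktop; axes as the rack. The wheel is black, 52 mm in diameter over its 20 small ribs (2 mm proud), 20 mm wide, axle along rack y. It sits in a 60 x 26 mm slot of the deck; only its upper rim shows, up to 92 mm above the worktop (16 mm over the deck).
- lock_wheel (a joint): Turn of the thumbwheel, rad: 0 bolt up, 1.4 (end stop) bolt fully down. Grows as the upper rim moves toward the rack's front (rack -x). Geared to the bolt (25.7 mm per rad); needs about 1 to 2 N along the rim and stays where left. If the pan is not home to within 5 mm the bolt lands on it and the wheel stops early.
- timer: Pour timer, 60 x 66 x 24 mm, standing loose on the rear of the rack's deck. Leave alone.
- brass_weight: Brass check weight, 37 mm across, 66 mm high, on the worktop. Leave alone.
- beaker: White beaker, 69 mm across, 79 mm high. Leave alone.
- hex_key_set: Folding hex key set, 38 x 95 x 22 mm. Leave alone.
- caliper: Caliper lying on the worktop, 67 x 225 x 15 mm. Leave alone.
- scraper: Scraper lying on the worktop, 70 x 188 x 21 mm. Leave alone.
- screwdriver: Screwdriver lying on the worktop, 28 x 185 x 25 mm. Leave alone.

How it is judged:
By the outcome, as a careful person would: the job done as asked, in the order asked, and still so for the second after the job is handed in, with the robot touching nothing.
It also fails if it takes over 54 s, if anything falls off the work surface, if the arm or the gripper's body presses on something with over 40 N, if the wrist force passes 120 N, or if a joint passes its speed limit or range.

ROBOT

A 6-joint arm with a two-finger parallel gripper is mounted at the origin on a cart in front of the work surface, level with it; the furniture and walls round the work are solid. World frame = base frame: x ahead of the robot, y to its left, z up, the work surface at z = 0. Lengths are in m, angles in rad, forces in N, time in s.
With the tool pointing down it reaches from about 0.35 to 0.85 m from the base axis. Payload 8.1 kg.
Tool frame: the origin (TCP) lies on the centre line of the jaws, within the pads' length; the fingertips stand 14 mm ahead of it and the grasp point (between the pads) lies 5 mm behind it; z points along the fingers, y is the direction in which the jaws open and shut (so a half turn about z gives the same grasp; the last joint's range is limited). The gripper opens to 93 mm and grips with 3 to 60 N. Pads are 15 mm wide; open, the fingers measure 128 mm over their backs; the gripper's body (75 mm by 188 mm) begins 65 mm behind the grasp point.
Start: joints at [-0.085, 0.13, 1.488, -0, 1.523, -0.085], TCP at [0.6, 0, 0.233] pointing down, gripper open.
Joint ranges: [-2.96, 2.96], [-0.89, 2.26], [0.02, 2.5], [-1.34, 4.48], [0, 2.73], [-2.66, 2.66]. Speed limits (rad/s): [2.39, 2.39, 2.79, 3.14, 3.14, 3.14].

INTERFACE

Orientations are given as a unit quaternion [w, x, y, z].
In Python, from cell import r gives the robot as it stands. The module is installed in compiled form; this text tells all that it offers.
- The arm moves only by the shell command python3 -m crank 'ROWS' [OPENING]. ROWS is JSON, a list of rows, each a list of 6 numbers: the shift along the tool's x, y, z in units of 30 mm (1.0 is 30 mm), then the turn, a rotation vector about the tool's x, y, z in units of 6 degrees (1.0 is 6 degrees). In form: [[dx, dy, dz, wx, wy, wz], ...]. A call has exactly 10 rows; each row is the pose to reach, as a shift and turn from the pose measured when the call began, along the tool's axes at that moment; what a row does not reach only later rows make up. A row lasts 1/8 s, in which the tool goes at most 62.5 mm and 10.7 degrees, less where a joint would pass 70% of its speed; a pose out of reach is approached as far as the arm can. A call with a gripper value outside its range is refused whole. OPENING is the closure, from 0 (fully open) to 1 (shut), set as the call begins (- or left out, the last holds). The fingers move at their own pace and stop on an object; the grip force is fixed at half the most. Time passes only in rows, so rows that repeat a pose let the fingers close, or fill a call up. It gives the time, the measured TCP pose, the force and the opening at its end, in the units of the state.
- r.read_state(): the state, without advancing time (a new reading comes with each control period).
- r.capture(name): name is "scene" or "side" or "wrist"; returns a dict with "image" (400x640x3 uint8, red, green, blue), "camera_matrix" (3x3 intrinsics, pixels), "R" (3x3) and "t" (3): a world point X has camera coordinates R X + t; the wrist camera has in their place "hand_eye" (4x4, takes a point from camera to tool coordinates, whose origin is the TCP and whose axes are the flange's). Camera axes: x right, y down, z forward; pixel columns grow to the right and rows downward; lengths in m; the calibration is good to about 2 mm. A picture is of the moment at which its call begins: read the wrist's pose just before it. There is no depth.
- r.finish_job(): hands the job in, once; it reports no verdict.
Trained networks look in the newest picture that a camera, given by its name, has taken for a name from the list of things; names that differ only in an ending like _2 or _b are one class to them, and where a whole thing is asked for, a point or a joint stands for the part that bears it (a point fixed in the world has none). Each returns a list of dicts, best first, with "confidence" (0 to 1); they miss things now and then, are a little off and sometimes report something else, mostly with a low value. They report only what shows in the picture. A call takes as long as a camera call.
- r.trace(camera, thing): "mask" (400x640 bool, what is visible of it) and "at" ([column, row] in pixels, amid what is visible of it).
- r.pinpoint(camera, thing): "at" ([column, row] in pixels: a listed point, or the origin of a listed thing).
The state is a dict: "t": time; "joints": joint angles; "dq": joint speeds; "tau": joint torques, N m; "tool_pos": TCP position; "ee_rot": TCP orientation; "ft_force": force on the tool from outside, world axes, zero at the start; "ft_torque": the same for the moment, N m; "width": finger opening in m.
Only numpy, scipy, OpenCV 4.12 (cv2) and the standard library are available. Lean on these libraries where they do the work, as an engineer would, in place of code of your own. Each camera call takes 0.05 s, during which the arm holds its last target.

## Working session

There is one attempt and no reset: what is moved stays moved. The work goes in short steps, Python scripts to look and compute and a shell command to move; the robot and the scene stay as the last step left them, time stands still between calls to the robot, and variables do not carry over. Pictures are saved under pics/ and viewed, and the job is handed in when it is done.

```bash
mkdir -p pics; ls; python3 - <<'E'
from cell import r
import cv2
s=r.read_state(); print(s)
for n in ["scene","side","wrist"]:
    c=r.capture(n); cv2.imwrite(f"pics/{n}0.png",c["image"][:,:,::-1])
    print(n,{k:v.tolist() for k,v in c.items() if k!="image"})
    for th in ["rack_mouth","pan","pan_grip","cup","wheel_axis","lock_bolt","rack","timer"]:
        print(th,[(d["at"],round(d["confidence"],2)) for d in r.pinpoint(n,th)][:3])
E
```

```text
pics
{'t': 0.0, 'joints': array([-8.53870946e-02,  1.31174785e-01,  1.48929336e+00,  1.34231101e-05,
        1.52300782e+00, -8.54072045e-02]), 'dq': array([-0.00133928,  0.00166817,  0.0013446 ,  0.00129391,  0.00059226,
        0.00014212]), 'tau': array([-1.61290725e-03, -5.59853125e+01, -4.91755986e+01,  7.67333270e-02,
        3.59135563e-02, -2.97389461e-04]), 'tool_pos': array([5.99443274e-01, 8.26295684e-05, 2.31571570e-01]), 'ee_rot': array([-7.24534545e-04,  7.07099589e-01,  7.07113346e-01, -6.01503609e-04]), 'ft_force': array([-0.98694408, -0.48131021,  0.4219327 ]), 'ft_torque': array([ 0.03394062, -0.00784422, -0.00577786]), 'width': 0.09263512713661982}
scene {'camera_matrix': [[464.1462604994001, 0.0, 312.7217282119961], [0.0, 464.1462604994001, 195.6580941932863], [0.0, 0.0, 1.0]], 'R': [[-0.80049177388468, -0.5989563663011375, 0.021545097128960543], [-0.2495016307245269, 0.30033756396340006, -0.9206227696175738], [0.5449420668371643, -0.7423264907975926, -0.3898583394662365]], 't': [0.36893711702352333, 0.19639137425448686, 1.2806569194052653]}
rack_mouth []
pan [([3
[... 835 characters left out ...]
olt [([296.5, 191.1], 0.6)]
rack [([303.7, 190.8], 0.82)]
timer [([306.1, 197.4], 0.6), ([314.2, 169.6], 0.55)]
wrist {'camera_matrix': [[327.8131532651634, 0.0, 320.034239145169], [0.0, 327.8131532651634, 197.0495576506414], [0.0, 0.0, 1.0]], 'hand_eye': [[-0.0004755789831598714, -0.9595451698969981, -0.281554330018152, 0.07874780715176445], [0.9999998752296817, -0.0004993771112345451, 1.2771855507506295e-05, 0.00042622203776898626], [-0.00015285696024288823, -0.28155428881450273, 0.9595452876675012, -0.15187712168542244], [0.0, 0.0, 0.0, 1.0]]}
rack_mouth []
pan []
pan_grip []
cup [([218.4, 180.1], 0.66)]
wheel_axis [([117.4, 19.2], 0.76)]
lock_bolt [([182.3, 30.3], 0.97)]
rack []
timer []
```

View pics/scene0.png

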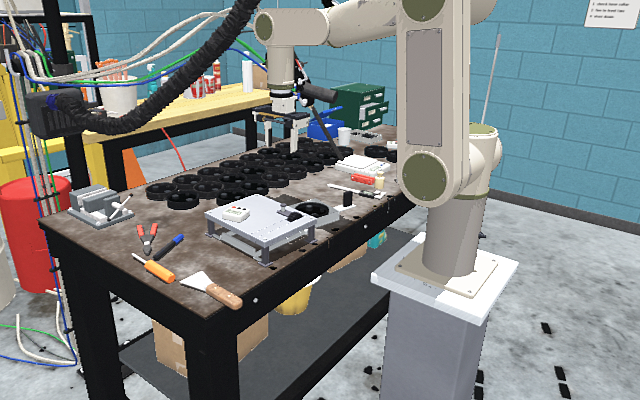

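View pics/side0.png

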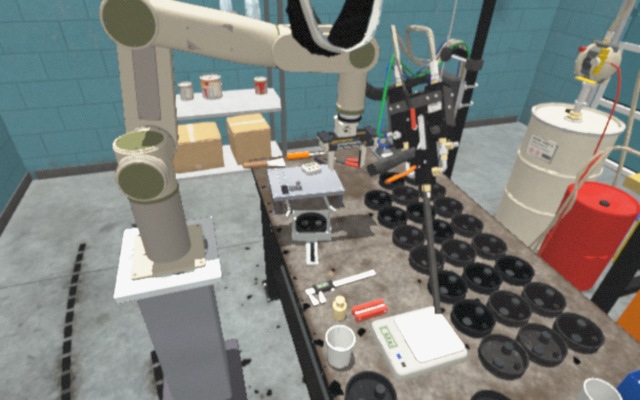

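View pics/wrist0.png

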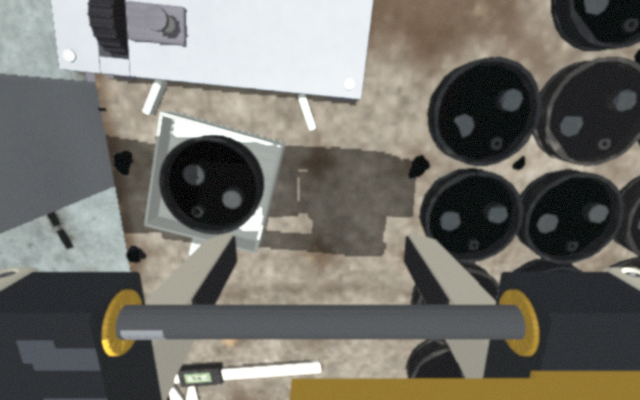

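```bash
cat > h.py <<'E'
import numpy as np, cv2
from scipy.spatial.transform import Rotation as Ro
def Rq(q): return Ro.from_quat([q[1],q[2],q[3],q[0]]).as_matrix()
def cam(c,s=None):
    K=np.array(c["camera_matrix"])
    if "hand_eye" in c:
        H=np.array(c["hand_eye"]); Rt=Rq(s["ee_rot"]); Rw=Rt@H[:3,:3]; o=Rt@H[:3,3]+s["tool_pos"]
        return K,Rw.T,-Rw.T@o
    return K,np.array(c["R"]),np.array(c["t"])
def ray(C,px,z):
    K,R,t=C; d=R.T@np.linalg.inv(K)@np.array([px[0],px[1],1.]); o=-R.T@t
    return o+d*(z-o[2])/d[2]
def proj(C,X):
    K,R,t=C; p=K@(R@np.asarray(X)+t); return p[:2]/p[2]
E
python3 - <<'E'
from h import *
from cell import r
heights=dict(rack_mouth=0,pan=0,pan_grip=.044,cup=.003,wheel_axis=.066,lock_bolt=.056,rack=0)
np.set_printoptions(precision=4,suppress=True)
for n in ["scene","side","wrist"]:
    s=r.read_state(); c=r.capture(n); C=cam(c,s)
    for k,z in heights.items():
        for d in r.pinpoint(n,k)[:1]: print(n,k,round(d["confidence"],2),ray(C,d["at"],z))
    if n=="wrist":
        for nm,p,z in [("deckL",(57,70),.076),("deckR",(360,98),.076),("panNL",(163,113),.032),("panNR",(283,147),.032),("panSL",(147,226),.032)]: print(nm,ray(C,p,z))
        im=c["image"][:260,40:400,::-1]; cv2.imwrite("pics/w0z.png",cv2.resize(im,None,fx=2.2,fy=2.2,interpolation=cv2.INTER_CUBIC))
E
```

```text
scene rack_mouth 0.18 [0.5009 0.2034 0.    ]
scene pan 0.57 [ 0.484  -0.0128  0.    ]
scene pan_grip 0.6 [ 0.4358 -0.18    0.044 ]
scene cup 0.66 [0.4676 0.0055 0.003 ]
scene wheel_axis 0.75 [0.4237 0.1459 0.066 ]
scene lock_bolt 0.51 [0.4743 0.1303 0.056 ]
scene rack 0.94 [0.4994 0.2095 0.    ]
side rack_mouth 0.65 [0.5181 0.1068 0.    ]
side pan 0.92 [ 0.4761 -0.02    0.    ]
side pan_grip 0.63 [ 0.4367 -0.1562  0.044 ]
side cup 0.63 [ 0.4872 -0.0104  0.003 ]
side wheel_axis 0.61 [0.4349 0.1652 0.066 ]
side lock_bolt 0.44 [0.4563 0.1233 0.056 ]
side rack 0.64 [0.5128 0.222  0.    ]
wrist cup 0.7 [ 0.4775 -0.0124  0.003 ]
wrist wheel_axis 0.9 [0.4232 0.1464 0.066 ]
wrist lock_bolt 0.78 [0.4729 0.139  0.056 ]
deckL [0.3689 0.105  0.076 ]
deckR [0.6365 0.0812 0.076 ]
panNL [0.4368 0.0667 0.032 ]
panNR [0.5608 0.0313 0.032 ]
panSL [ 0.4014 -0.0593  0.032 ]
```

View pics/w0z.png

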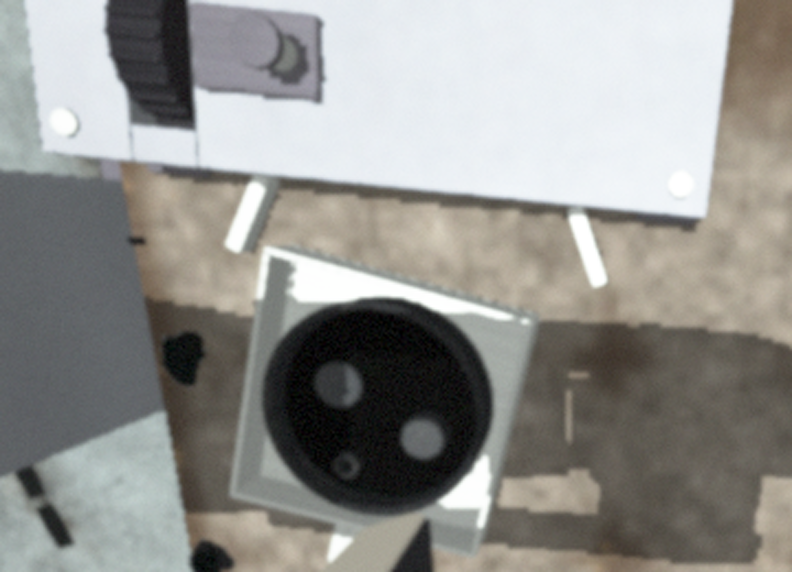

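The wrist view shows the deck's front edge from (59,68) to (360,98), the wheel at (108,20), the bolt at (170,20) and the pan corners at (163,113), (284,145) and (146,225). That puts the rack yaw at about 1.48, the pan yaw at about 1.29 and the grip near (0.438, -0.166). Next I move above the grip tab, turn to match the pan and half-close the jaws.

```bash
python3 -m crank '[[-0.7,-0.7,0,0,0,0.4],[-1.5,-1.5,0.4,0,0,0.8],[-2.4,-2.3,0.8,0,0,1.2],[-3.3,-3.2,1.2,0,0,1.7],[-4.2,-4.1,1.6,0,0,2.1],[-4.9,-4.8,2,0,0,2.4],[-5.3,-5.2,2.2,0,0,2.6],[-5.5,-5.4,2.3,0,0,2.66],[-5.5,-5.4,2.3,0,0,2.66],[-5.5,-5.4,2.3,0,0,2.66]]' 0.4
cat > look.py <<'E'
from h import *
from cell import r
import sys
np.set_printoptions(precision=4,suppress=True)
tag=sys.argv[1]
heights=dict(rack_mouth=0,pan=0,pan_grip=.044,cup=.003,wheel_axis=.066,lock_bolt=.056)
for n in sys.argv[2:]:
    s=r.read_state(); c=r.capture(n); C=cam(c,s); cv2.imwrite(f"pics/{n}{tag}.png",c["image"][:,:,::-1])
    np.savez(f"{n}{tag}.npz",K=C[0],R=C[1],t=C[2])
    for k,z in heights.items():
        for d in r.pinpoint(n,k)[:1]: print(n,k,round(d["confidence"],2),d["at"],ray(C,d["at"],z))
print(s["tool_pos"],s["ee_rot"],s["ft_force"],s["width"],s["t"])
E
python3 look.py 1 wrist side
```

```text
t: 3.8
tool_pos: [0.4388, -0.1646, 0.1641]
ee_rot: [0.0, 0.798, 0.602, 0.0]
ft_force: [-0.2, -0.7, -0.6]
width: 0.0564
wrist rack_mouth 0.21 [375.2, 366.5] [ 0.4408 -0.3971  0.    ]
wrist pan 0.54 [313.1, 195.9] [ 0.429 -0.175  0.   ]
wrist pan_grip 0.87 [318.0, 197.4] [ 0.4371 -0.1655  0.044 ]
wrist cup 0.84 [316.5, 7.0] [ 0.479  -0.0144  0.003 ]
side rack_mouth 0.87 [310.5, 210.7] [0.5074 0.0873 0.    ]
side pan 0.8 [308.8, 229.4] [ 0.4688 -0.0197  0.    ]
side pan_grip 0.57 [315.9, 247.2] [ 0.4485 -0.1651  0.044 ]
side wheel_axis 0.59 [286.3, 193.6] [0.4251 0.1283 0.066 ]
[ 0.4382 -0.1648  0.1637] [0.     0.7983 0.6023 0.    ] [ 0.3625 -0.1519 -0.6311] 0.055829666631357806 4.15
```

View pics/wrist1.png

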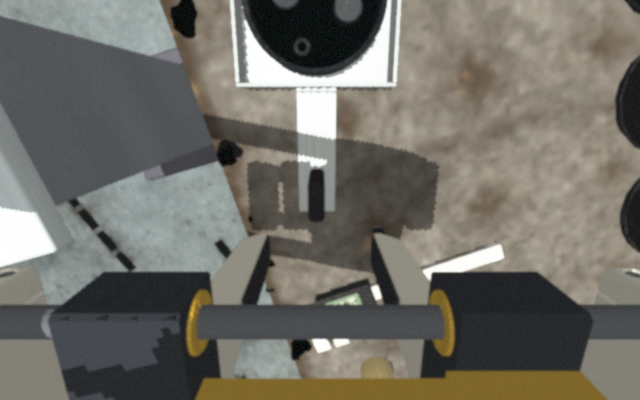

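View pics/side1.png

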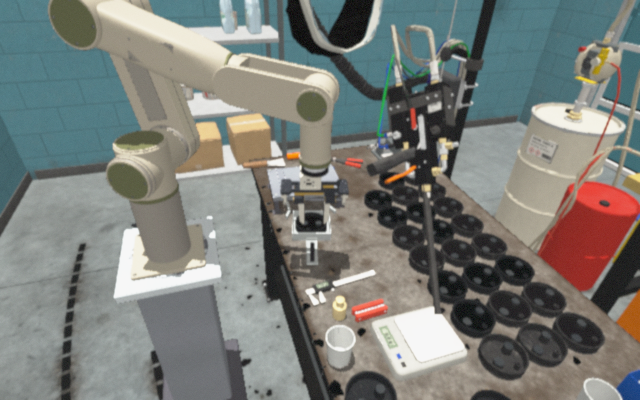

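The tab is centred at (316,195), in line with the jaws, and the tongue is vertical in the image, so I can descend.

```bash
python3 -m crank '[[0,0,0.4,0,0,0],[-0.03,-0.03,1.0,0,0,0],[-0.03,-0.03,1.7,0,0,0],[-0.03,-0.03,2.4,0,0,0],[-0.03,-0.03,3.1,0,0,0],[-0.03,-0.03,3.6,0,0,0],[-0.03,-0.03,3.95,0,0,0],[-0.03,-0.03,4.1,0,0,0],[-0.03,-0.03,4.15,0,0,0],[-0.03,-0.03,4.15,0,0,0]]'
python3 - <<'E'
from cell import r
import cv2
c=r.capture("wrist"); cv2.imwrite("pics/w2.png",c["image"][:,:,::-1]); s=r.read_state(); print(s["tool_pos"],s["ft_force"])
E
```

```text
t: 5.75
tool_pos: [0.4373, -0.1658, 0.0396]
ee_rot: [0.0, 0.798, 0.602, 0.0]
ft_force: [-0.4, -0.0, 0.2]
width: 0.0554
[ 0.43733979 -0.16584207  0.03972809] [-1.05719375  1.04781436  0.25049362]
```

View pics/w2.png

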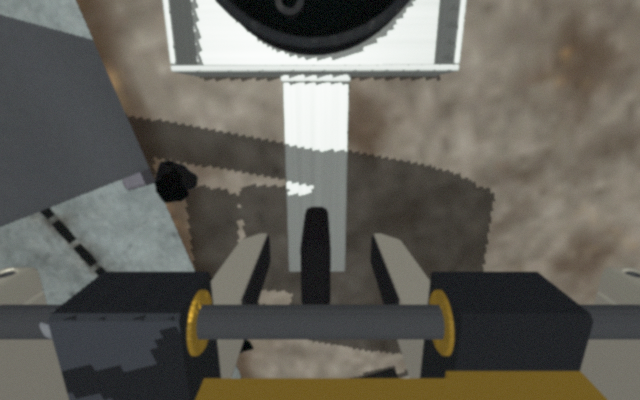

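The tab sits between the fingers at about (316,250), so I close the gripper.

```bash
python3 -m crank '[[0,0,0,0,0,0],[0,0,0,0,0,0],[0,0,0,0,0,0],[0,0,0,0,0,0],[0,0,0,0,0,0],[0,0,0,0,0,0],[0,0,0,0,0,0],[0,0,0,0,0,0],[0,0,0,0,0,0],[0,0,0,0,0,0]]' 1
cat > plan.py <<'E'
# rack-frame pan targets -> tool rows; args: x y dyaw triples (m, m, rad rel. rack)
from h import *
from cell import r
import sys
s=r.read_state(); R=Rq(s["ee_rot"]); p=np.array(s["tool_pos"])
o=np.array([.5126,.2047]); yaw=1.482
import json,os
if os.path.exists("rack.json"): o,yaw=json.load(open("rack.json")); o=np.array(o)
x=np.array([np.cos(yaw),np.sin(yaw)]); y=np.array([-x[1],x[0]])
ty=np.arctan2(R[1,0],R[0,0]); tx=np.array([np.cos(ty),np.sin(ty)])
pc=p[:2]+.158*tx-o
print("pan now rack",pc@x,pc@y,"dyaw",ty-yaw,"z",p[2],"tilt",R[2],"F",s["ft_force"],s["width"],s["t"])
a=list(map(float,sys.argv[1:]))
for i in range(0,len(a),3):
    w=yaw+a[i+2]; g=o+a[i]*x+a[i+1]*y-.158*np.array([np.cos(w),np.sin(w)])
    d=R.T@np.r_[g-p[:2],0]; print("row",np.round(d/.03,2),"wz",round(-np.degrees(w-ty)/6,2))
E
python3 plan.py -.245 .0 0   -.24 0 0 -.1 0 0
python3 - <<'E'
from h import *
d=np.load("wrist1.npz");C=(d["K"],d["R"],d["t"])
for p in [(345,290),(500,250),(425,270),(375,240),(320,300)]: print(p,ray(C,p,.01))
E
```

```text
t: 7.05
tool_pos: [0.437, -0.1658, 0.0397]
ee_rot: [0.0, 0.798, 0.602, 0.0]
ft_force: [-4.1, 0.4, 4.4]
width: 0.0138
pan now rack -0.22055453358071533 0.012597770983470261 dyaw -0.18978430715045902 z 0.039662760211459855 tilt [-1.98388477e-04  3.53886917e-04 -9.99999918e-01] F [-4.12697988  0.37315492  4.36952796] 0.013785640273196778 7.05
row [-0.63  1.56  0.  ] wz -1.81
row [-0.46  1.53  0.  ] wz -1.81
row [ 4.12  0.65 -0.  ] wz -1.81
(345, 290) [ 0.43344458 -0.28137411  0.01      ]
(500, 250) [ 0.59751914 -0.28001243  0.01      ]
(425, 270) [ 0.51953523 -0.28139662  0.01      ]
(375, 240) [ 0.47723676 -0.23409274  0.01      ]
(320, 300) [ 0.40459545 -0.28578539  0.01      ]
```

```bash
python3 -m crank '[[-0.2,0,0,0,0,0],[-0.5,0.05,0,0,0,0],[-0.75,0.2,0,0,0,-0.2],[-0.8,0.45,0,0,0,-0.5],[-0.8,0.75,0,0,0,-0.85],[-0.75,1.05,0,0,0,-1.2],[-0.7,1.3,0,0,0,-1.5],[-0.65,1.48,0,0,0,-1.7],[-0.63,1.56,0,0,0,-1.81],[-0.63,1.56,0,0,0,-1.81]]'
python3 plan.py -.15 0 0 
python3 look.py 3 wrist scene side
```

```text
t: 8.3
tool_pos: [0.4769, -0.1978, 0.0397]
ee_rot: [0.001, 0.738, 0.675, -0.001]
ft_force: [-3.5, -2.9, 1.7]
width: 0.0139
pan now rack -0.24611370439695723 -0.00010225640277281012 dyaw 0.0005216164294310488 z 0.0397262755012968 tilt [-1.69663270e-03  1.92107319e-04 -9.99998542e-01] F [-3.4987897  -2.93222969  1.7062729 ] 0.01387707826272726 8.3
row [ 3.2  -0.   -0.01] wz 0.0
wrist pan_grip 0.66 [320.9, 262.7] [ 0.4779 -0.1965  0.044 ]
scene pan 0.88 [311.1, 213.2] [ 0.4983 -0.0408  0.    ]
scene pan_grip 0.88 [345.2, 188.7] [ 0.4727 -0.2101  0.044 ]
scene cup 0.75 [313.1, 214.4] [ 0.4836 -0.0323  0.003 ]
scene wheel_axis 0.92 [294.9, 219.9] [0.4237 0.1406 0.066 ]
side rack_mouth 0.58 [309.2, 208.1] [0.5075 0.105  0.    ]
side pan 0.89 [314.3, 234.4] [ 0.4793 -0.0517  0.    ]
side pan_grip 0.62 [330.1, 251.8] [ 0.4845 -0.1981  0.044 ]
side cup 0.49 [318.4, 231.8] [ 0.4962 -0.0454  0.003 ]
side wheel_axis 0.72 [287.2, 190.0] [0.4343 0.1515 0.066 ]
side lock_bolt 0.38 [296.6, 193.7] [0.4656 0.1321 0.056 ]
[ 0.4769 -0.1968  0.0397] [0.0002 0.7379 0.675  0.    ] [-1.2322 -2.0961 -0.4905] 0.01383590238442206 9.0
```

View pics/wrist3.png

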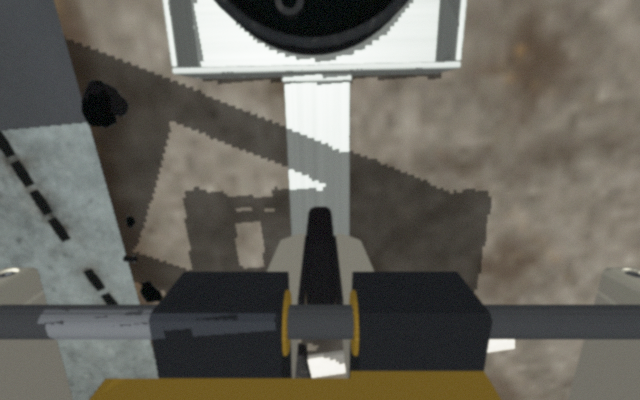

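View pics/side3.png

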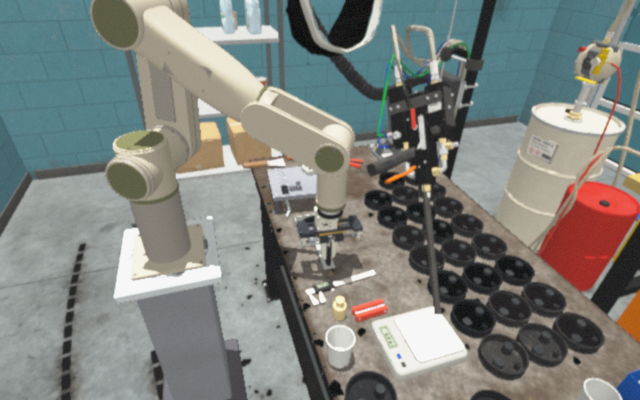

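```bash
python3 -m crank '[[0.1,0,0,0,0,0],[0.4,0,0,0,0,0],[0.75,0,0,0,0,0],[1.15,0,0,0,0,0],[1.5,0,0,0,0,0],[1.9,0,0,0,0,0],[2.2,0,0,0,0,0],[2.4,0,0,0,0,0],[2.5,0,0,0,0,0],[2.5,0,0,0,0,0]]'
python3 plan.py -.1 0 0 -.05 0 0
python3 - <<'E'
from h import *
from cell import r
for n,(a,b,c,d) in dict(scene=(190,160,380,280),side=(240,140,400,280)).items():
    im=r.capture(n)["image"][b:d,a:c,::-1]; cv2.imwrite(f"pics/{n}4.png",cv2.resize(im,None,fx=4,fy=4,interpolation=cv2.INTER_CUBIC))
E
```

```text
t: 10.6
tool_pos: [0.4836, -0.1215, 0.0397]
ee_rot: [-0.0, 0.738, 0.675, 0.0]
ft_force: [0.5, 1.7, 0.2]
width: 0.0135
pan now rack -0.16951729568747118 -5.635000236170126e-05 dyaw -0.0001135470134081551 z 0.03965921869820487 tilt [ 6.46821828e-04  3.08859784e-04 -9.99999743e-01] F [0.53937317 1.68295035 0.19057814] 0.01349091221243335 10.6
row [ 2.32 -0.    0.  ] wz -0.0
row [ 3.98 -0.    0.  ] wz -0.0
```

View pics/scene4.png

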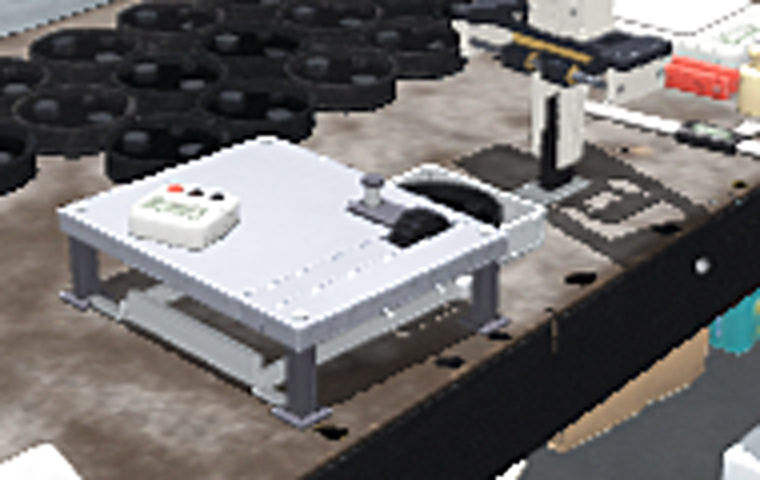

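View pics/side4.png

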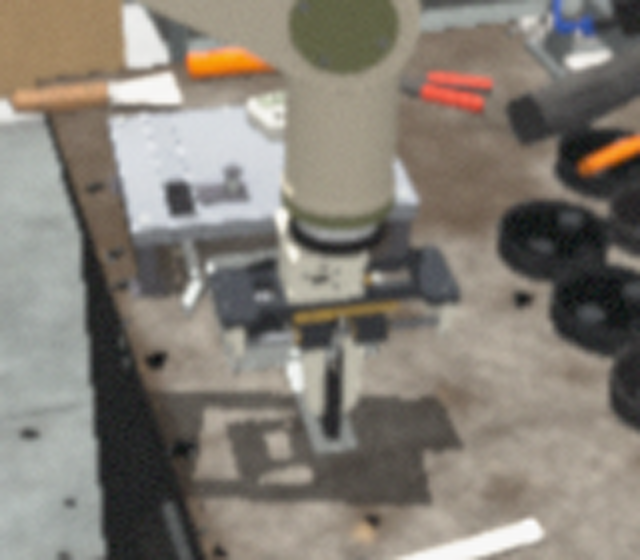

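The scene view has the pan at the mouth (zoom (470,200)) with forces under 2 N, so I keep inserting.

```bash
python3 -m crank '[[0.2,0,0,0,0,0],[0.6,0,0,0,0,0],[1.1,0,0,0,0,0],[1.6,0,0,0,0,0],[2.1,0,0,0,0,0],[2.7,0,0,0,0,0],[3.2,0,0,0,0,0],[3.7,0,0,0,0,0],[3.95,0,0,0,0,0],[3.95,0,0,0,0,0]]'
python3 plan.py .009 0 0
python3 look.py 5 wrist
```

```text
t: 11.95
tool_pos: [0.4941, -0.0024, 0.0397]
ee_rot: [-0.001, 0.738, 0.675, 0.001]
ft_force: [-0.5, 2.4, -0.8]
width: 0.0138
pan now rack -0.04993099080824318 0.00012431129748881678 dyaw 0.0005389882073711938 z 0.039689199655111085 tilt [ 1.95435522e-03  5.70587978e-05 -9.99998089e-01] F [-0.5258402   2.42318248 -0.81507826] 0.013835260901949375 11.95
row [1.96 0.   0.  ] wz 0.01
wrist pan_grip 0.64 [321.5, 262.9] [ 0.4953 -0.0012  0.044 ]
[ 0.4941 -0.0024  0.0397] [-0.0006  0.7376  0.6752  0.0007] [-0.5258  2.4232 -0.8151] 0.013835260901949375 11.95
```

View pics/wrist5.png

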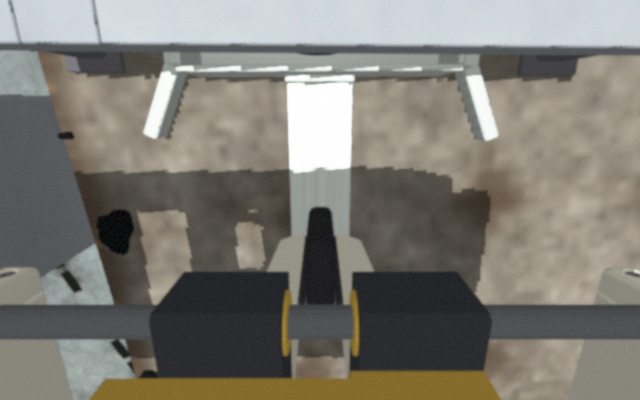

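The pan is centred between the lead-ins (left about (163,138), right about (480,138), tongue at 320). I push on to the stop.

```bash
python3 -m crank '[[0.2,0,0,0,0,0],[0.5,0,0,0,0,0],[0.85,0,0,0,0,0],[1.15,0,0,0,0,0],[1.4,0,0,0,0,0],[1.6,0,0,0,0,0],[1.75,0,0,0,0,0],[1.85,0,0,0,0,0],[1.92,0,0,0,0,0],[1.97,0,0,0,0,0]]'
python3 plan.py .009 0 0
```

```text
t: 13.55
tool_pos: [0.4993, 0.0551, 0.0398]
ee_rot: [-0.0, 0.738, 0.675, 0.0]
ft_force: [0.2, -2.4, -1.9]
width: 0.0141
pan now rack 0.007857715303693367 -0.00019011652862926118 dyaw -0.0009375381468563759 z 0.039750235046440346 tilt [ 1.00457547e-03  8.43315757e-05 -9.99999492e-01] F [ 0.19616908 -2.44599834 -1.90224673] 0.014136333593783025 13.55
row [ 0.04 -0.    0.  ] wz -0.01
```

```bash
python3 -m crank '[[0.03,0,0,0,0,0],[0.06,0,0,0,0,0],[0.08,0,0,0,0,0],[0.1,0,0,0,0,0],[0.12,0,0,0,0,0],[0.12,0,0,0,0,0],[0.12,0,0,0,0,0],[0.12,0,0,0,0,0],[0.12,0,0,0,0,0],[0.12,0,0,0,0,0]]'
python3 plan.py .009 0 0
```

```text
t: 14.8
tool_pos: [0.499, 0.0563, 0.0397]
ee_rot: [0.0, 0.738, 0.675, -0.001]
ft_force: [-4.6, -14.8, 1.5]
width: 0.0139
pan now rack 0.009023969032541579 0.00021320066816787073 dyaw -0.0013676212360844708 z 0.03969060042085991 tilt [-0.00280137 -0.00134398 -0.99999517] F [ -4.62389953 -14.83265918   1.54692289] 0.013876759900689513 14.8
row [-0.    0.01 -0.  ] wz -0.01
```

A contact force of about 15 N at x = +9.0 mm means the pan is home. I release.

```bash
python3 -m crank '[[0,0,0,0,0,0],[0,0,0,0,0,0],[0,0,0,0,0,0],[0,0,0,0,0,0],[0,0,0,0,0,0],[0,0,-0.3,0,0,0],[0,0,-0.9,0,0,0],[0,0,-1.7,0,0,0],[0,0,-2.5,0,0,0],[0,0,-3.3,0,0,0]]' 0.4
python3 plan.py .009 0 0
python3 look.py 6 wrist
```

```text
t: 16.05
tool_pos: [0.4996, 0.0566, 0.1412]
ee_rot: [0.001, 0.738, 0.675, -0.001]
ft_force: [0.6, -0.1, 0.5]
width: 0.0558
pan now rack 0.009326242268033254 -0.0003938000329689992 dyaw -0.0013833664092901543 z 0.14118406346782836 tilt [-2.61594627e-03  4.61664374e-04 -9.99996472e-01] F [ 0.6100286  -0.13029463  0.49496436] 0.055777279899589 16.05
row [-0.01 -0.01  0.  ] wz -0.01
wrist pan_grip 0.66 [317.7, 203.0] [0.4982 0.0572 0.044 ]
wrist cup 0.52 [321.2, 11.3] [0.5142 0.2022 0.003 ]
wrist wheel_axis 0.66 [188.8, 92.7] [0.4214 0.1478 0.066 ]
wrist lock_bolt 0.81 [270.8, 97.8] [0.4734 0.1399 0.056 ]
[0.4996 0.0566 0.1412] [ 0.0011  0.7383  0.6745 -0.0008] [ 0.61   -0.1303  0.495 ] 0.055777279899589 16.05
```

View pics/wrist6.png

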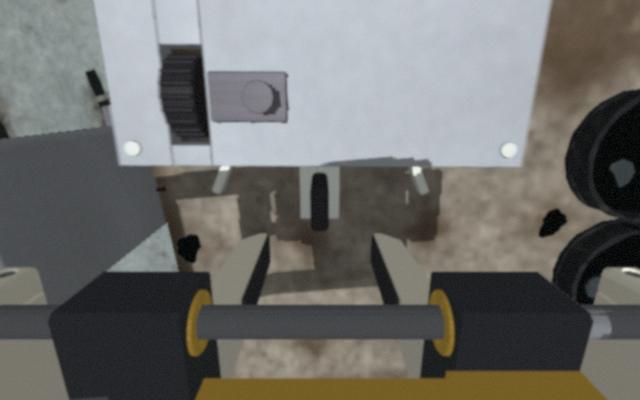

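The pan is home, with the tab at (318,203) and the tool free. The deck corners sit at (115,165) and (523,165), and the wheel centre at about (186,95).

```bash
python3 - <<'E'
from h import *
np.set_printoptions(precision=4,suppress=True)
d=np.load("wrist6.npz");C=(d["K"],d["R"],d["t"])
L=ray(C,(115,165.5),.076);R=ray(C,(522.5,165.5),.076);print(L,R,np.linalg.norm(L-R))
y=(L-R)[:2];y/=np.linalg.norm(y);x=np.array([y[1],-y[0]]);o=(L+R)[:2]/2+.112*x
print(o,np.arctan2(x[1],x[0]))
for o_,yaw in [(o,np.arctan2(x[1],x[0])),(np.array([.5126,.2047]),1.482)]:
    X=np.array([np.cos(yaw),np.sin(yaw)]);Y=np.array([-X[1],X[0]])
    w=o_-.068*X+.085*Y;print("wheel",w,"proj top",proj(C,[*w,.092]), "slot ends",[proj(C,[*(w+s*.03*X),.076]) for s in(1,-1)],[proj(C,[*(w+s*.013*Y),.076]) for s in(1,-1)])
im=cv2.imread("pics/wrist6.png")[0:190,90:330];cv2.imwrite("pics/w6z.png",cv2.resize(im,None,fx=3.2,fy=3.2,interpolation=cv2.INTER_CUBIC))
E
```

```text
[0.3664 0.1059 0.076 ] [0.6387 0.0811 0.076 ] 0.27335562801381663
[0.5127 0.205 ] 1.4800249311485296
wheel [0.4219 0.145 ] proj top [173.5595  96.6593] slot ends [array([178.5732,  45.1853]), array([189.7308, 144.5348])] [array([163.8228,  96.8989]), array([204.9381,  96.9042])]
wheel [0.4219 0.1445] proj top [173.7686  97.5627] slot ends [array([178.6739,  46.0951]), array([189.996 , 145.3065])] [array([164.0288,  97.7778]), array([205.1059,  97.6982])]
```

View pics/w6z.png

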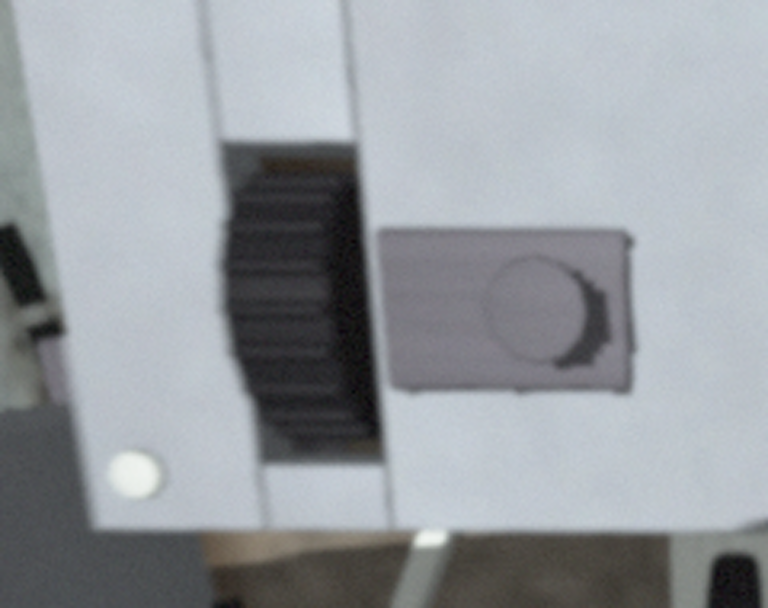

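```bash
python3 -m crank '[[0.3,-0.25,0,0,0,0],[0.8,-0.7,0,0,0,0],[1.4,-1.2,0,0,0,0],[2.0,-1.75,0,0,0,0],[2.6,-2.25,0,0,0,0],[3.0,-2.6,0,0,0,0],[3.2,-2.8,0,0,0,0],[3.27,-2.85,0.2,0,0,0],[3.27,-2.85,0.5,0,0,0],[3.27,-2.85,0.6,0,0,0]]' 1
python3 look.py 7 wrist side
python3 - <<'E'
from h import *
im=cv2.imread("pics/side7.png")[140:260,240:400];cv2.imwrite("pics/s7z.png",cv2.resize(im,None,fx=4.5,fy=4.5,interpolation=cv2.INTER_CUBIC))
E
```

```text
t: 17.65
tool_pos: [0.4215, 0.1614, 0.1183]
ee_rot: [-0.001, 0.738, 0.674, -0.003]
ft_force: [0.5, -0.3, -0.0]
width: 0.0008
wrist wheel_axis 0.82 [323.0, 243.2] [0.4224 0.1473 0.066 ]
wrist lock_bolt 0.67 [396.5, 240.1] [0.4741 0.1405 0.056 ]
side rack_mouth 0.81 [310.2, 209.1] [0.5093 0.0976 0.    ]
side pan 0.83 [302.4, 192.4] [0.5126 0.2181 0.    ]
side pan_grip 0.84 [309.0, 204.7] [0.4948 0.0664 0.044 ]
side cup 0.69 [305.4, 197.2] [0.5132 0.1767 0.003 ]
side wheel_axis 0.93 [286.8, 188.7] [0.435  0.1608 0.066 ]
side lock_bolt 0.41 [296.0, 194.9] [0.4613 0.1248 0.056 ]
[0.4222 0.1618 0.1198] [-0.      0.7384  0.6744 -0.002 ] [-0.4566 -0.2025  0.8261] 0.0006310296978962232 18.0
```

View pics/wrist7.png

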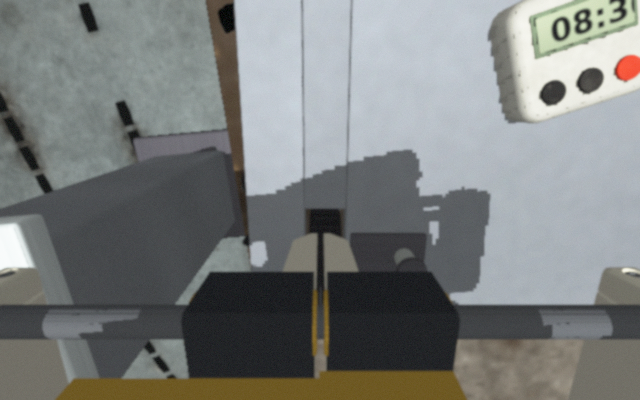

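View pics/s7z.png

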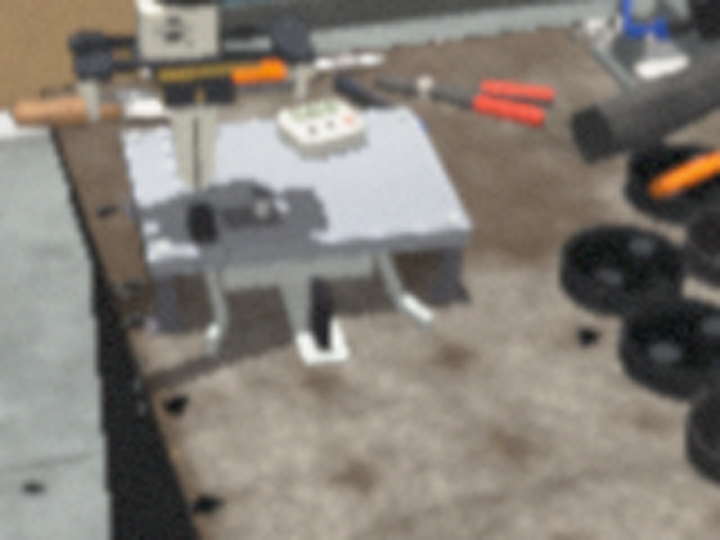

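The closed fingertip is centred over the wheel (slot about 325, finger 321) and just behind its top. First rolling stroke.

```bash
python3 -m crank '[[0,0,0.4,0,0,0],[0,0,0.56,0,0,0],[-0.12,0,0.55,0,0,0],[-0.27,0,0.53,0,0,0],[-0.42,0,0.52,0,0,0],[-0.57,0,0.52,0,0,0],[-0.72,0,0.52,0,0,0],[-0.87,0,0.52,0,0,0],[-1.02,0,0.53,0,0,0],[-1.12,0,0.55,0,0,0]]'
python3 look.py 8 wrist side
python3 - <<'E'
from h import *
im=cv2.imread("pics/side8.png")[140:260,240:400];cv2.imwrite("pics/s8z.png",cv2.resize(im,None,fx=4.5,fy=4.5,interpolation=cv2.INTER_CUBIC))
E
```

```text
t: 19.6
tool_pos: [0.4194, 0.1283, 0.1038]
ee_rot: [0.0, 0.738, 0.675, -0.002]
ft_force: [-1.3, -1.6, 6.0]
width: 0.0002
wrist pan_grip 0.53 [433.5, 302.6] [0.4978 0.0556 0.044 ]
wrist wheel_axis 0.57 [323.0, 202.9] [0.4233 0.1473 0.066 ]
side rack_mouth 0.74 [310.3, 208.5] [0.5108 0.1013 0.    ]
side pan 0.7 [303.4, 191.4] [0.5185 0.2242 0.    ]
side pan_grip 0.67 [313.7, 204.3] [0.5121 0.0641 0.044 ]
side wheel_axis 0.57 [288.3, 190.1] [0.4381 0.1497 0.066 ]
[0.4194 0.1282 0.1037] [ 0.0004  0.7383  0.6745 -0.0019] [-1.5341 -2.2158  9.3141] 0.00033938349224422874 19.95
```

View pics/wrist8.png

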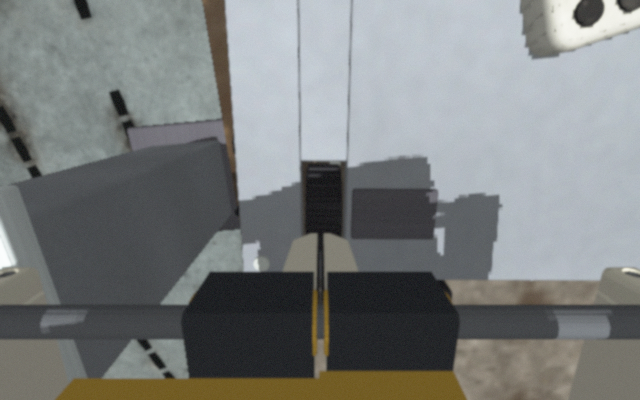

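View pics/s8z.png

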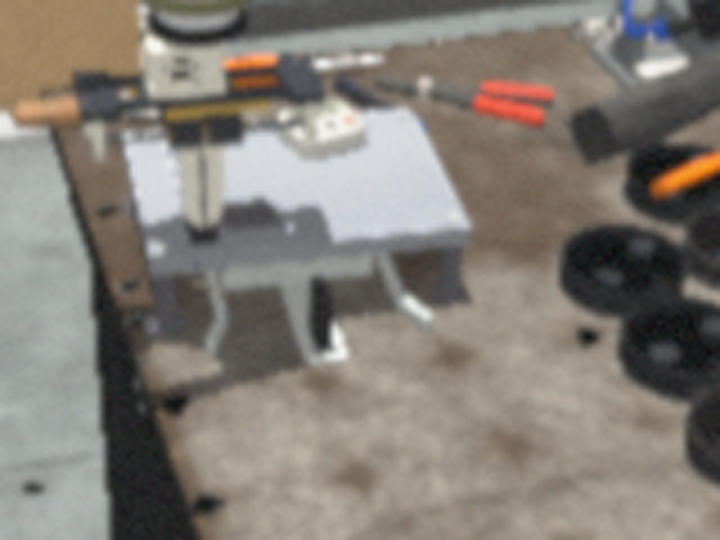

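The bolt head looks lowered: it no longer stands clear of the cover. A second, firmer stroke will make sure the wheel reaches its stop.

```bash
python3 -m crank '[[0,0,-0.6,0,0,0],[0.6,0,-0.7,0,0,0],[1.15,0,-0.7,0,0,0],[1.15,0,-0.3,0,0,0],[1.15,0,0.03,0,0,0],[1.0,0,0.02,0,0,0],[0.8,0,0,0,0,0],[0.6,0,-0.02,0,0,0],[0.4,0,-0.02,0,0,0],[0.2,0,-0.02,0,0,0]]'
python3 -m crank '[[-0.1,0,0,0,0,0],[-0.2,0,0,0,0,0],[-0.2,0,-0.6,0,0,0],[-0.5,0.3,-1.2,0,0,0],[-1,0.8,-1.5,0,0,0],[-1.6,1.2,-1.6,0,0,0],[-2.2,1.6,-1.6,0,0,0],[-2.4,1.8,-1.6,0,0,0],[-2.4,1.8,-1.6,0,0,0],[-2.4,1.8,-1.6,0,0,0]]'
python3 look.py 9 wrist scene side
python3 - <<'E'
from h import *
a=cv2.imread("pics/side9.png")[150:240,250:400];cv2.imwrite("pics/s9z.png",cv2.resize(a,None,fx=5,fy=5,interpolation=cv2.INTER_CUBIC))
a=cv2.imread("pics/scene9.png")[180:280,195:345];cv2.imwrite("pics/c9z.png",cv2.resize(a,None,fx=5,fy=5,interpolation=cv2.INTER_CUBIC))
E
```

```text
t: 21.55
tool_pos: [0.4217, 0.1367, 0.1058]
ee_rot: [-0.0, 0.738, 0.675, 0.002]
ft_force: [0.8, 13.9, 11.5]
width: 0.0006
t: 22.8
tool_pos: [0.4686, 0.0604, 0.1535]
ee_rot: [-0.0, 0.738, 0.675, 0.001]
ft_force: [0.7, 0.4, 0.3]
width: 0.0007
wrist pan_grip 0.96 [359.2, 198.6] [0.5017 0.0585 0.044 ]
wrist wheel_axis 0.82 [243.0, 96.1] [0.4229 0.147  0.066 ]
scene pan 0.52 [254.4, 237.6] [0.5266 0.2086 0.    ]
scene pan_grip 0.67 [293.4, 210.3] [0.4999 0.0534 0.044 ]
scene cup 0.51 [257.5, 239.6] [0.5067 0.216  0.003 ]
scene wheel_axis 0.81 [296.2, 221.2] [0.4152 0.145  0.066 ]
scene lock_bolt 0.2 [212.4, 292.6] [0.3456 0.535  0.056 ]
side rack_mouth 0.87 [309.7, 209.3] [0.5071 0.0969 0.    ]
side pan 0.61 [301.5, 195.7] [0.5025 0.1957 0.    ]
side pan_grip 0.76 [312.2, 203.6] [0.5082 0.07   0.044 ]
side wheel_axis 0.91 [283.3, 190.1] [0.42   0.1547 0.066 ]
[0.4689 0.0601 0.1537] [-0.0001  0.7379  0.6749  0.0015] [-0.7248 -1.2086 -0.5939] 0.00035352557058555427 23.5
```

View pics/wrist9.png

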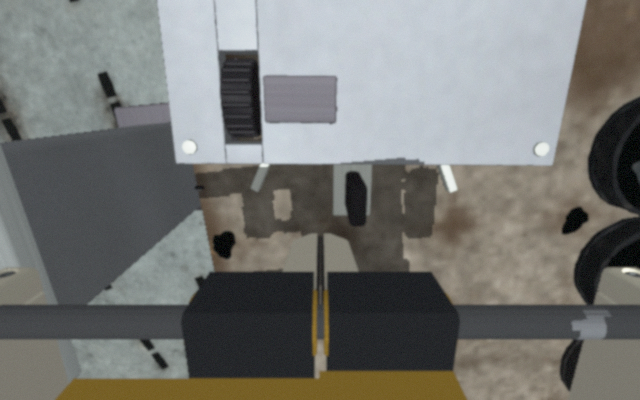

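View pics/s9z.png

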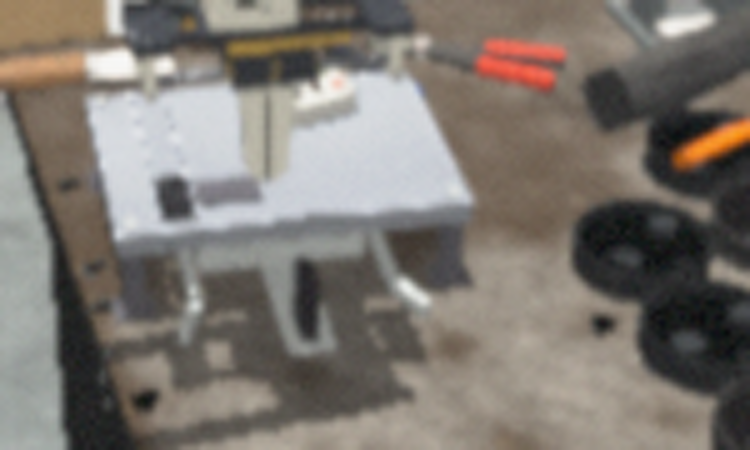

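View pics/c9z.png

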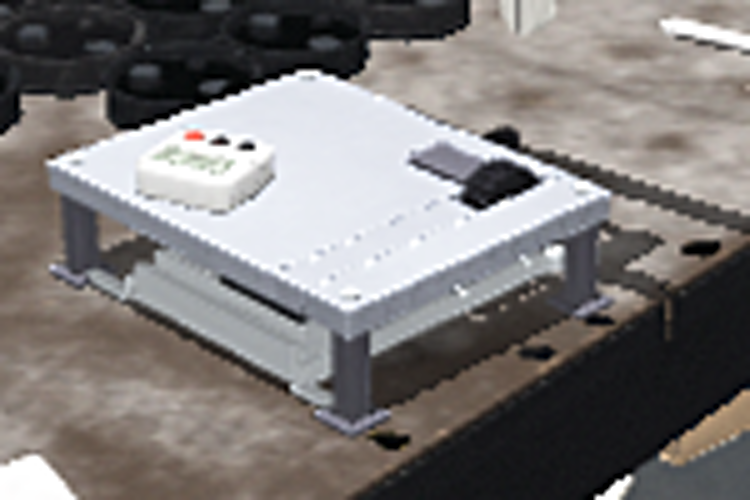

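The bolt head has gone down into the cover, and stroke 2 met 14 N along the rim. Resting on the pan wall would hide the head too, so I use the rib phase to tell them apart: 1.4 rad is 4.46 pitches, while a bolt stopped on the pan would be about 2.97.

```bash
python3 - <<'E'
from h import *
from scipy.ndimage import map_coordinates
from scipy.signal import detrend
yaw=1.481;X=np.array([np.cos(yaw),np.sin(yaw),0]);Y=np.array([-X[1],X[0],0]);w=np.array([.4221,.1452,.066])
th=np.radians(np.arange(-45,46,1.))
rows=[]
for tag in ["1","6","9"]:
    try: d=np.load(f"wrist{tag}.npz")
    except: continue
    C=(d["K"],d["R"],d["t"]); im=cv2.cvtColor(cv2.imread(f"pics/wrist{tag}.png"),cv2.COLOR_BGR2GRAY).astype(float)
    P=[]
    for v in np.linspace(-.007,.007,9):
        px=np.array([proj(C,w+v*Y+.0255*(np.sin(t)*X+[0,0,np.cos(t)])) for t in th])
        P.append(map_coordinates(im,[px[:,1],px[:,0]],order=1))
    p=detrend(np.mean(P,0)); rows.append((tag,p))
    print(tag, px[0],px[-1],np.round(p[::3]).astype(int))
    k=np.exp(-1j*th*20)*np.hanning(len(th)); a=(p*k).sum(); print("phase(pitch)",np.angle(a)/2/np.pi,abs(a))
# tab position, both
for tag,u in (("6",(317.7,203)),("9",(359.2,198.6))):
    im=cv2.imread(f"pics/wrist{tag}.png"); x,y=map(int,u); c=im[y-45:y+45,x-35:x+35]; cv2.imwrite(f"pics/tab{tag}.png",cv2.resize(c,None,fx=5,fy=5))
E
```

```text
1 [ 114.59329481 -297.80452673] [  87.53335925 -399.87213738] [0 0 0 0 0 0 0 0 0 0 0 0 0 0 0 0 0 0 0 0 0 0 0 0 0 0 0 0 0 0 0]
phase(pitch) 0.0 0.0
6 [171.76027918 126.6482543 ] [163.89786439  64.65405083] [ -5 -10  -5   5   5  -2  -4  -3  -6   5   1   1   5   5  -4   6   2  14
  13   7  -2   5  -4  -2  -4  -6   1   3  -6  -8  -8]
phase(pitch) -0.3752168685314461 55.58227716695933
9 [227.32653379 127.14738147] [222.84036576  68.92886704] [ -2  10   1  -9 -10 -12   2   6  -6  -4  -2  -7   6   3   6  14  13  -3
   9   0   5   5  -1  -3   9  -6 -11 -12 -12   4   6]
phase(pitch) 0.1694871286214651 39.65976988556644
```

```bash
python3 - <<'E'
from h import *
from scipy.ndimage import map_coordinates
from scipy.signal import detrend
yaw=1.481;X=np.array([np.cos(yaw),np.sin(yaw),0]);Y=np.array([-X[1],X[0],0])
th=np.radians(np.arange(-45,46,1.))
for ox in (-.001,0,.001):
  for rad in (.0245,.026):
    w=np.array([.4221,.1452,.066])+ox*X; out=[]
    for tag in "69":
        d=np.load(f"wrist{tag}.npz");C=(d["K"],d["R"],d["t"]); im=cv2.cvtColor(cv2.imread(f"pics/wrist{tag}.png"),cv2.COLOR_BGR2GRAY).astype(float)
        P=np.mean([map_coordinates(im,np.array([proj(C,w+v*Y+rad*(np.sin(t)*X+[0,0,np.cos(t)])) for t in th]).T[::-1],order=1) for v in np.linspace(-.004,.008,9)],0)
        p=detrend(P)
        f=[abs((p*np.exp(-1j*th*n)*np.hanning(len(th))).sum()) for n in (12,16,20,24,28)]
        out.append((np.angle((p*np.exp(-1j*th*20)*np.hanning(len(th))).sum())/2/np.pi,np.round(f)))
    print(ox,rad,round((out[1][0]-out[0][0])%1,2),out[0][1],out[1][1])
a=cv2.imread("pics/wrist6.png")[30:160,140:260];b=cv2.imread("pics/wrist9.png")[30:160,200:320]
cv2.imwrite("pics/wh.png",np.hstack([cv2.resize(k,None,fx=3.3,fy=3.3,interpolation=cv2.INTER_CUBIC) for k in (a,b)]))
a=cv2.imread("pics/tab6.png");b=cv2.imread("pics/tab9.png");cv2.imwrite("pics/tabs.png",np.hstack([a,b]))
E
```

```text
-0.001 0.0245 0.54 [53. 78. 54. 53. 44.] [86. 93. 40. 50. 49.]
-0.001 0.026 0.53 [54. 75. 68. 46. 48.] [64. 93. 56. 21. 64.]
0 0.0245 0.53 [61. 77. 56. 56. 46.] [86. 88. 36. 51. 52.]
0 0.026 0.52 [58. 79. 64. 48. 51.] [60. 94. 49. 27. 65.]
0.001 0.0245 0.51 [68. 78. 56. 58. 45.] [82. 85. 31. 51. 54.]
0.001 0.026 0.5 [62. 82. 63. 50. 52.] [58. 96. 42. 32. 67.]
```

View pics/wh.png

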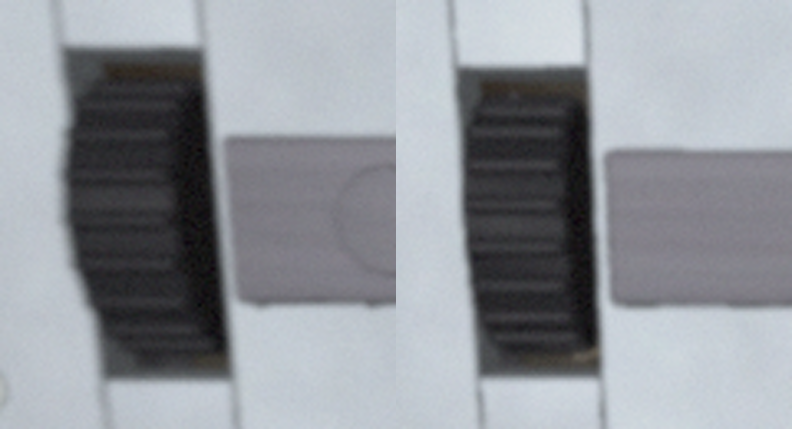

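View pics/tabs.png

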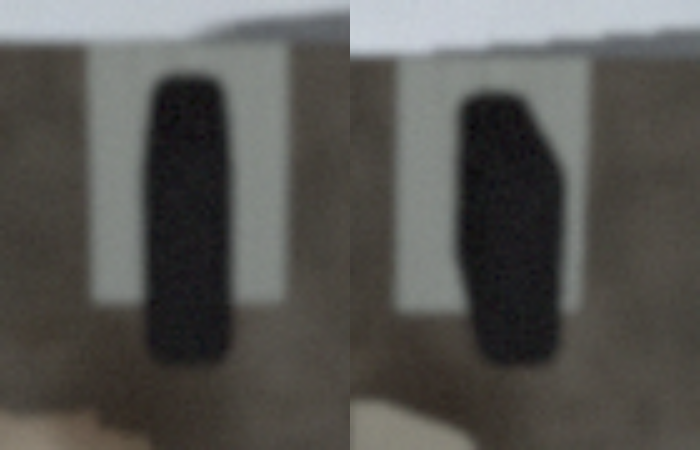

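The rib phase shift (about 0.5 pitch) fits the full 1.4 rad, not a bolt resting on the pan. There is time left, so I make one more confirming stroke to be sure it is at the end stop.

```bash
python3 -m crank '[[0.5,-0.3,0,0,0,0],[1.1,-0.7,0,0,0,0],[1.8,-1.1,0,0,0,0],[2.5,-1.5,0,0,0,0],[3.0,-1.75,0,0,0,0],[3.22,-1.82,0.2,0,0,0],[3.22,-1.82,0.7,0,0,0],[3.22,-1.82,1.2,0,0,0],[3.22,-1.82,1.35,0,0,0],[3.22,-1.82,1.35,0,0,0]]' 1
python3 -c "
from cell import r
s=r.read_state();print(s['tool_pos'],s['ft_force'])"
```

```text
t: 25.1
tool_pos: [0.4229, 0.1607, 0.1125]
ee_rot: [-0.0, 0.738, 0.675, 0.001]
ft_force: [0.9, 0.6, -0.3]
width: 0.0007
[0.42288918 0.16074046 0.11252367] [ 0.89114279  0.56218905 -0.30591411]
```

Next I lower to about 2 mm into the rim (dz 0.29) and drag part of a stroke while reading the force.

```bash
python3 -m crank '[[0,0,0.2,0,0,0],[0,0,0.32,0,0,0],[-0.1,0,0.31,0,0,0],[-0.2,0,0.3,0,0,0],[-0.3,0,0.29,0,0,0],[-0.4,0,0.29,0,0,0],[-0.5,0,0.29,0,0,0],[-0.6,0,0.29,0,0,0],[-0.7,0,0.29,0,0,0],[-0.8,0,0.29,0,0,0]]'
python3 -m crank '[[-0.1,0,0,0,0,0],[-0.2,0,0,0,0,0],[-0.2,0,-0.6,0,0,0],[-0.5,0.3,-1.2,0,0,0],[-1,0.8,-1.5,0,0,0],[-1.6,1.2,-1.6,0,0,0],[-2.2,1.6,-1.6,0,0,0],[-2.4,1.8,-1.6,0,0,0],[-2.4,1.8,-1.6,0,0,0],[-2.4,1.8,-1.6,0,0,0]]'
python3 look.py 10 wrist scene
python3 - <<'E'
from h import *
b=cv2.imread("pics/wrist9.png")[30:160,200:320];a=cv2.imread("pics/wrist10.png")[30:160,200:320]
cv2.imwrite("pics/wh2.png",np.hstack([cv2.resize(k,None,fx=3.3,fy=3.3,interpolation=cv2.INTER_CUBIC) for k in (b,a)]))
E
```

```text
t: 26.35
tool_pos: [0.4226, 0.1385, 0.1059]
ee_rot: [-0.0, 0.738, 0.675, 0.004]
ft_force: [1.2, 7.4, 8.6]
width: 0.0004
t: 27.6
tool_pos: [0.4695, 0.0621, 0.1537]
ee_rot: [-0.0, 0.738, 0.675, 0.004]
ft_force: [-0.2, 0.0, 0.1]
width: 0.0004
wrist pan_grip 0.9 [358.2, 202.8] [0.502  0.0568 0.044 ]
wrist wheel_axis 0.69 [243.4, 99.9] [0.4239 0.1465 0.066 ]
scene pan 0.53 [378.9, 189.2] [ 0.427  -0.3825  0.    ]
scene pan_grip 0.75 [293.4, 210.6] [0.4985 0.0552 0.044 ]
scene cup 0.45 [256.1, 239.6] [0.5099 0.2187 0.003 ]
scene wheel_axis 0.67 [295.9, 221.0] [0.4168 0.1445 0.066 ]
[0.4697 0.062  0.1538] [-0.0001  0.7379  0.6749  0.0038] [ 0.1311 -0.386   0.7122] 0.0003048558812816282 27.95
```

View pics/wh2.png

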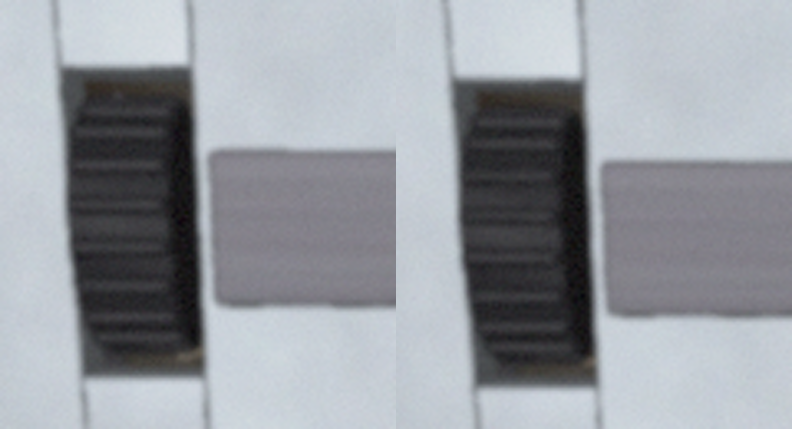

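View pics/scene10.png

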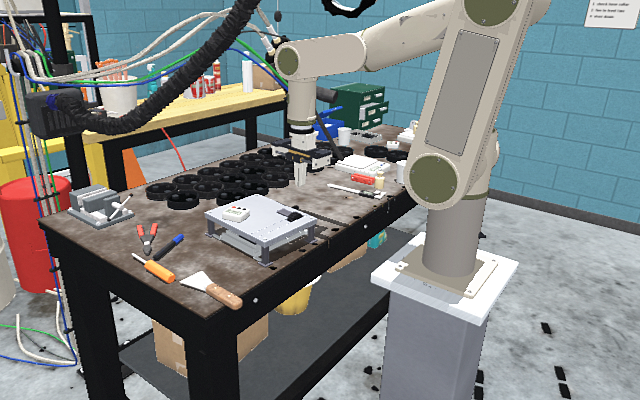

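The ribs keep the same position relative to the slot after the third stroke, which met about 7 N along the rim. The wheel is at its end stop, the tool is clear and nothing else has moved, so I hand in.

```bash
python3 -c "
from cell import r
print(r.finish_job())"
```

```text
the job is handed in; nothing more can be done
None
```

I slid the pan home under the rack, then rolled the thumbwheel forward to its end stop with a closed fingertip. I handed in at about 28 s, with the tool in free air.

**Pan:** I gripped it by its tab, pulled it back and turned it to line up. It went in between the rails with forces of only a few newtons until it met the back stop at about 15 N. The pan origin then read +9.0 mm along the rack and about 0.2 mm off centre, and the tab was still in the same place in the last pictures.

**Cup and deck:** The tool stayed at constant height while the pan slid in, and no force suggested contact with the deck. After insertion the cup was mostly hidden by the deck, so I did not see it clearly at the end. The network's low-confidence guesses put it in the pan.

**Wheel and bolt:** I made three strokes. The bolt head disappeared into its cover. The second and third strokes met about 14 N and 7 N along the rim, against the 1 to 2 N it needs to turn. The ribs did not move during the third.

**Less certain:**
- **Bolt depth:** I could not see the bolt tip. A bolt stopped early on the pan would also hide its head, so I compared rib positions in the pictures. The shift was about 0.5 of a rib pitch; full travel gives 0.46 and a jam about 0.97. The signal was noisy but clearly favours full travel.
- **Network reports:** The last one for the pan in the scene camera was wrong: confidence 0.53, at a place where the pan is not. I ignored it.

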